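# Comb the stirring rods straight in the draining tray

### The job

Take the rake from its rubber mat and comb it through the draining tray, from the blue end to the white end, with its runners kept resting lightly on the tray's side rails, so that each of the three copper rods settles lengthwise in a groove of its own. Never press hard on the tray, do not touch the tray or the rods with the gripper, leave the jars, bottles and lids alone, and stand the rake back upright on its mat.

Things in the scene. Friction and masses are not known exactly. Their poses are not given: they have to be found in the camera images.
- tray_top (a point): centre of the white draining deck (176 by 220 mm), 40 mm above the work surface. x along the grooves, y across them from the blue end (-y) to the white end, z up, level. Six V grooves along x, 124 mm long, 19 mm wide at the top, 14 mm deep, centred at y = +-13, +-39, +-65 mm; flat 7 mm ridges between; flat end strips at y 78 to 110 mm (white) and -110 to -78 mm (blue).
- tray: the fixed tray; origin 40 mm under tray_top, same axes. Flat side rails, x 62 to 88 mm either side, run its whole length. Rails, strips and ridge tops share one hard plane, tipped for drainage about the x axis through tray_top by an unmeasured angle, up to 0.04 rad either way (ends up to 4 mm high or low), held stiffly: feel for it. Rest on it with 2 to 8 N; over 20 N is too hard.
- rake_grip (a point): grip point of the loose 0.3 kg wooden rake, on its centre line, 88 mm above its underside. x along the tooth row, y across it (combing direction), z up. Upright handle 56 mm (x) by 22 mm (y), 53 to 113 mm above the underside; grip it across the 22 mm. Cross bar 166 by 18 mm below it, 39 to 53 mm up. It starts standing on the mat, x along the mat's x.
- rake: the same rake; origin at the centre of its underside, same axes. It stands on two flat end runners at x = +-75 mm, 14 mm (x) by 22 mm (y), which fit the tray's side rails when the rake is centred over the tray, x along x. Seven steel teeth, 8 mm diameter, x -51 to 51 mm, end 2 mm higher than the runners: they clear ridges and settled rods and push the others.
- mat: fixed black rubber mat on which the rake stands, 200 mm (x) by 70 mm (y), 4 mm thick; origin at the centre of its underside on the work surface
- rod1_mid (a point): centre of copper-coloured hexagonal stirring rod 1, 90 mm long along its x, 10 mm over the flats, 30 g, loose; it starts lying askew on top of the ridges, all of it within y -80 to 75 mm of the tray centre. Settled in a groove its centre is about 5 mm below the ridge tops, within 17 mm of its middle along x; one that wedges drops in when the rake eases back some 7 mm.
- rod2_mid (a point): centre of copper-coloured hexagonal stirring rod 2, 90 mm long along its x, 10 mm over the flats, 30 g, loose; it starts lying askew on top of the ridges, all of it within y -80 to 75 mm of the tray centre. Settled in a groove its centre is about 5 mm below the ridge tops, within 17 mm of its middle along x; one that wedges drops in when the rake eases back some 7 mm.
- rod3_mid (a point): centre of copper-coloured hexagonal stirring rod 3, 90 mm long along its x, 10 mm over the flats, 30 g, loose; it starts lying askew on top of the ridges, all of it within y -80 to 75 mm of the tray centre. Settled in a groove its centre is about 5 mm below the ridge tops, within 17 mm of its middle along x; one that wedges drops in when the rake eases back some 7 mm.
- pickle_jar: closed jar of pickles, 76 mm diameter, 120 mm tall, loose bystander; origin at the centre of its underside
- jam_jar: closed orange jam jar with red cap, 64 mm diameter, 75 mm tall, loose bystander; origin at the centre of its underside
- juice_bottle: dark red juice bottle with blue cap, 62 mm diameter, 180 mm tall, loose bystander; origin at the centre of its underside
- milk_bottle: white bottle with blue cap, 62 mm diameter, 180 mm tall, loose bystander; origin at the centre of its underside
- jar_lid: loose red jar lid lying flat, 66 mm diameter, 10 mm high, loose bystander; origin at the centre of its underside
- green_lid: loose green jar lid lying flat, 72 mm diameter, 11 mm high, loose bystander; origin at the centre of its underside
- rod1: the same rod 1; origin in the middle of its underside as built
- rod2: the same rod 2; origin in the middle of its underside as built
- rod3: the same rod 3; origin in the middle of its underside as built
Things that resemble listed ones, but are neither listed nor needed, are in the scene too. There is more than one size of the rake; the job needs the middle-sized.

How it is judged:
On the way, in this order (a step that is already met when the one before it is completed fails the run):
1. the rake's runners rest on the tray at its blue end (contact force between rake and tray above 0.5 N and x of rake_grip in the frame of tray_top between -0.015 and 0.015 m and angle between the x axis of rake_grip and the x axis of tray_top, either way round below 0.15 rad and y of rake_grip in the frame of tray_top between -0.11 and -0.075 m), for 0.1 s.
2. the rake, still resting on the rails, passes the first third of the tray (contact force between rake and tray above 0.5 N and x of rake_grip in the frame of tray_top between -0.015 and 0.015 m and angle between the x axis of rake_grip and the x axis of tray_top, either way round below 0.15 rad and y of rake_grip in the frame of tray_top between -0.045 and -0.015 m), for 0.05 s.
3. the rake, still resting on the rails, passes the last third of the tray (contact force between rake and tray above 0.5 N and x of rake_grip in the frame of tray_top between -0.015 and 0.015 m and angle between the x axis of rake_grip and the x axis of tray_top, either way round below 0.15 rad and y of rake_grip in the frame of tray_top between 0.015 and 0.045 m), for 0.05 s.
4. the rake, still resting on the rails, reaches the white end (contact force between rake and tray above 0.5 N and x of rake_grip in the frame of tray_top between -0.015 and 0.015 m and angle between the x axis of rake_grip and the x axis of tray_top, either way round below 0.15 rad and y of rake_grip in the frame of tray_top between 0.068 and 0.11 m), for 0.05 s.
At the end, for the whole second after the job is handed in: Each rod lies in a groove of its own: parallel within 0.08 rad, centred within 4.5 mm of the groove line and 30 mm of the tray middle along it, below ridge-top height. The rake stands upright and still on its mat, within 30 mm of its centre and 0.2 rad of its length (angle between the x axis of each of rod1_mid, rod2_mid, rod3_mid and the x axis of tray_top, either way round below 0.08 rad and z of each of rod1_mid, rod2_mid, rod3_mid in the frame of tray_top below 0 m and x of rod1_mid in the frame of tray_top between -0.03 and 0.03 m and (y of rod1_mid in the frame of tray_top between -0.0695 and -0.0605 m or y of rod1_mid in the frame of tray_top between -0.0435 and -0.0345 m or y of rod1_mid in the frame of tray_top between -0.0175 and -0.0085 m or y of rod1_mid in the frame of tray_top between 0.0085 and 0.0175 m or y of rod1_mid in the frame of tray_top between 0.0345 and 0.0435 m or y of rod1_mid in the frame of tray_top between 0.0605 and 0.0695 m) and x of rod2_mid in the frame of tray_top between -0.03 and 0.03 m and (y of rod2_mid in the frame of tray_top between -0.0695 and -0.0605 m or y of rod2_mid in the frame of tray_top between -0.0435 and -0.0345 m or y of rod2_mid in the frame of tray_top between -0.0175 and -0.0085 m or y of rod2_mid in the frame of tray_top between 0.0085 and 0.0175 m or y of rod2_mid in the frame of tray_top between 0.0345 and 0.0435 m or y of rod2_mid in the frame of tray_top between 0.0605 and 0.0695 m) and x of rod3_mid in the frame of tray_top between -0.03 and 0.03 m and (y of rod3_mid in the frame of tray_top between -0.0695 and -0.0605 m or y of rod3_mid in the frame of tray_top between -0.0435 and -0.0345 m or y of rod3_mid in the frame of tray_top between -0.0175 and -0.0085 m or y of rod3_mid in the frame of tray_top between 0.0085 and 0.0175 m or y of rod3_mid in the frame of tray_top between 0.0345 and 0.0435 m or y of rod3_mid in the frame of tray_top between 0.0605 and 0.0695 m) and distance between rod1_mid and rod2_mid above 0.018 m and distance between each of rod1_mid, rod2_mid and rod3_mid above 0.018 m and linear speed of rake below 0.02 m/s and horizontal distance between rake and mat below 0.03 m and angle between rake's own z axis and vertical below 0.06 rad and z of rake in the frame of mat below 0.008 m and angle between the x axis of rake and the x axis of mat, either way round below 0.2 rad); the robot touches nothing.
It fails at once if the rake presses on the tray with more than 25 N (contact force between rake and tray above 25 N).
It fails at once if the gripper touches a rod (contact force between any of the fingers, the arm and rod1 above 0.3 N or contact force between any of the fingers, the arm and rod2 above 0.3 N or contact force between any of the fingers, the arm and rod3 above 0.3 N).
It fails at once if the gripper or arm touches the tray (contact force between any of the fingers, the arm and tray above 1 N).
It fails at once if a jar, bottle or lid is shifted by more than 20 mm or tipped (distance of any of pickle_jar, jam_jar, juice_bottle, milk_bottle, jar_lid, green_lid from where it was at the start of the episode above 0.02 m or angle between any of pickle_jar, jam_jar, juice_bottle, milk_bottle, jar_lid, green_lid's own z axis and vertical above 0.3 rad).
It also fails if it takes over 72 s, if anything falls off the work surface, if the arm or the gripper's body presses on something with over 40 N, if the wrist force passes 120 N, or if a joint passes its speed limit or range.

### The arm

A 6-joint arm with a two-finger parallel gripper is mounted at the origin on the work surface. World frame = base frame: x ahead of the robot, y to its left, z up, the work surface at z = 0. Lengths are in m, angles in rad, forces in N, time in s.
With the tool pointing down it reaches from about 0.225 to 0.875 m from the base axis. Payload 3.4 kg.
Tool frame: the origin (TCP) lies between the finger pads; the fingertips stand 8 mm ahead of it and the grasp point (between the pads) lies 11 mm behind it; z points along the fingers, y is the line along which they close (so a half turn about z gives the same grasp; the last joint's range is limited). The gripper opens to 85 mm and grips with 20 to 120 N. Pads are 22 mm wide; open, the fingers measure 114 mm over their backs; the gripper's body (76 mm by 85 mm) begins 54 mm behind the grasp point. The pads swing forward as they close: fully open they stand 13 mm farther back than shut.
Start: joints at [1.206, 0.276, 1.505, -0, 1.361, -0.121], TCP at [0.139, 0.558, 0.214] pointing down, gripper open.
Joint ranges: [-2.89, 2.89], [-0.75, 2.08], [0.22, 2.7], [-1.18, 4.32], [0.11, 2.71], [-2.7, 2.7]. Speed limits (rad/s): [2.57, 2.57, 3.14, 3.14, 3.14, 3.14].

### API

Orientations are given as a unit quaternion [w, x, y, z].
In Python, from rig import manip gives the robot as it stands.
- The arm moves only by the tool move_arm, never from a script. Its argument "deltas" is a list that holds one entry, the list of rows, each a list of 5 numbers: the shift along the tool's x, y, z normalised to -1 to 1, where 1 is 80 cm, then the turn about the tool's z normalised to -1 to 1, where 1 is 120 degrees, then the closure, from -1 (fully open) to 1 (shut). In form: [[[tx, ty, tz, twist, grip], ...]]. A call has 1 to 12 rows; each row is the pose to reach, as a shift and turn from the pose commanded when the call began, along the tool's axes at that moment; what a row does not reach only later rows make up. A row lasts 1/10 s, in which the tool goes at most 50 mm and 8.59 degrees, less where a joint would pass 70% of its speed; a pose out of reach is approached as far as the arm can. A call with a number of a shift or a turn outside -1 to 1 is refused whole. A call with a gripper value outside its range is refused whole. The fingers move at their own pace and stop on an object; "squeeze" is the grip in N (left out, the last holds). Time passes only in rows, so rows that repeat a pose let the fingers close. It gives the time, the measured TCP pose, the force, the opening and the grip force at its end, in the units of the state.
- manip.get_state(): the state, without advancing time (a new reading comes with each control period).
- manip.get_image(name): name is "scene" or "top" or "wrist"; returns the picture (400x640x3 uint8, red, green, blue); there is no depth.
- manip.camera_params(name): a dict with "fx", "fy", "cx", "cy" (pixels), "R" (3x3) and "t" (3): a world point X has camera coordinates R X + t; the wrist camera has in their place "tool_from_camera" (4x4, takes a point from camera to tool coordinates, whose origin is the TCP and whose axes are the flange's). Camera axes: x right, y down, z forward; pixel columns grow to the right and rows downward; lengths in m; the calibration is good to about 2 mm. A picture is of the moment at which its call begins: read the wrist's pose just before it. camera_params takes no time and is no camera call.
- manip.sign_off(): hands the job in; it is judged then, once.
The state is a dict: "clock": time; "qpos": joint angles; "qd": joint speeds; "effort": joint torques, N m; "position": TCP position; "ee_rot": TCP orientation; "contact_force": force on the tool from outside, world axes, zero at the start; "moment": the same for the moment, N m; "width": finger opening in m; "gripper_force": force on a finger pad.
Only numpy, scipy, OpenCV 4.12 (cv2) and the standard library are available. Lean on these libraries where they do the work, as an engineer would, in place of code of your own. Each camera call takes 0.05 s, during which the arm holds its last target. There are 200 camera calls.

## Working session

There is one attempt and no reset: what is moved stays moved. The work goes in short steps, Python scripts to look and compute and a tool call to move; the robot and the scene stay as the last step left them, time stands still between calls to the robot, and variables do not carry over. Pictures are saved under pics/ and viewed, at most 10 in all, crops included, and the job is handed in when it is done.

Besides the shell and the picture viewer there is one more tool, called after "Call:" as a command line: name --argument value ..., lists and objects as JSON in quotes. move_arm: Moves the arm, as the interface text tells. Scaled input: -1 to 1 covers 80 cm each way for a shift and 120 degrees each way for a turn. Its arguments: {"type":"object","properties":{"deltas":{"type":"array","items":{"type":"array","items":{"type":"array","items":{"type":"number","minimum":-1,"maximum":1}}}},"squeeze":{"type":"number"}},"required":["deltas"]}

```bash
mkdir -p pics; python3 - <<'E'
from rig import manip
import cv2,json
s=manip.get_state();print(s)
for n in("top","scene"):
    p=manip.camera_params(n);print(n,p)
    cv2.imwrite(f"pics/{n}0.png",manip.get_image(n)[:,:,::-1])
print(manip.camera_params("wrist"))
E
```

```text
{'clock': 0.0, 'qpos': array([ 1.20602105e+00,  2.76610385e-01,  1.50618473e+00,  4.19067986e-05,
        1.36069566e+00, -1.20981317e-01]), 'qd': array([-5.59649724e-04,  4.11570428e-05,  2.29589774e-03,  8.09773979e-04,
        8.65124399e-04,  2.53506086e-04]), 'effort': array([ 8.47640531e-04, -4.16773546e+01, -2.45809579e+01, -5.57784142e-05,
        1.11370784e-02, -8.80442940e-06]), 'position': array([0.13856736, 0.55745406, 0.21341042]), 'ee_rot': array([-2.48133249e-04,  1.21599632e-01,  9.92578777e-01, -9.16275900e-04]), 'contact_force': array([-1.00169597,  0.4670598 ,  0.37983507]), 'moment': array([-0.02645143,  0.00588803,  0.01633228]), 'gripper_force': 0.0, 'width': 0.08549408689734975}
top {'fx': 474.248842862146, 'fy': 474.248842862146, 'cx': 323.07085167819724, 'cy': 198.78355643595836, 'R': array([[-0.01566869, -0.9995139 , -0.02695277],
       [-0.99328888,  0.01864916, -0.11414645],
       [ 0.11459361,  0.02498337, -0.99309825]]), 't': array([0.02612406, 0.54584593, 1.25867321])}
scene {'fx': 482.1970581985505, 'fy': 482.1970581985505, 'cx': 319.433517928336, 'cy': 205.27943603745535, 'R': array([[-0.22567997,  0.9739112 , -0.02378095],
       [ 0.53682322,  0.10395122, -0.83726637],
       [-0.81295103, -0.20172042, -0.54627786]]), 't': array([ 0.11475488, -0.21891449,  1.84079908])}
{'fx': 317.8999497169083, 'fy': 317.8999497169083, 'cx': 315.1370944710489, 'cy': 200.58189531393813, 'tool_from_camera': array([[ 2.50671106e-04, -9.58577491e-01, -2.84831758e-01,
         7.16149575e-02],
       [ 9.99999950e-01,  1.84877689e-04,  2.57876796e-04,
         2.08004115e-04],
       [-1.94535855e-04, -2.84831808e-01,  9.58577489e-01,
        -1.59254001e-01],
       [ 0.00000000e+00,  0.00000000e+00,  0.00000000e+00,
         1.00000000e+00]])}
```

View pics/top0.png

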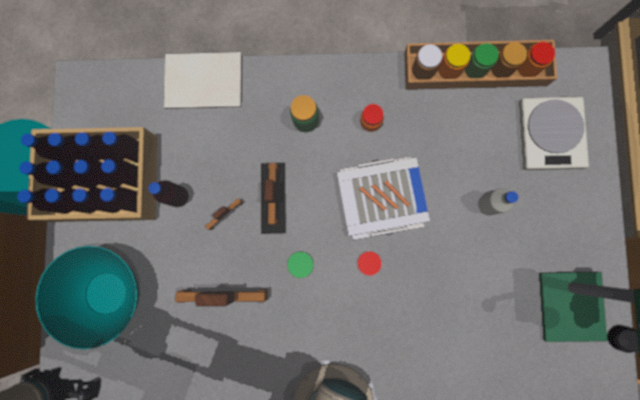

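View pics/scene0.png

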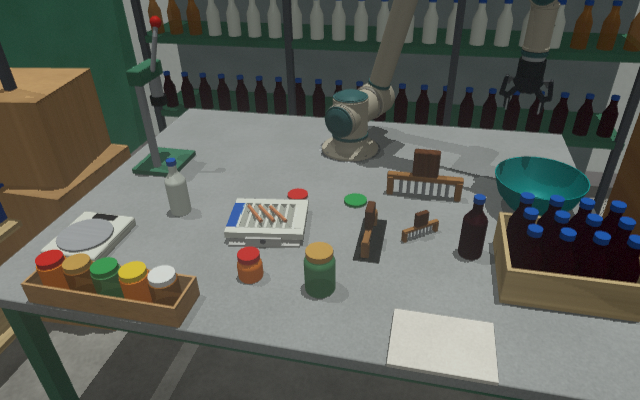

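The top view shows the tray at (383,197) with its blue end to the right, the rods on it near (385,195), and the middle-sized rake on its mat at (272,197). In the scene view the rake is at (368,230) and the tray at (268,222). The small rake (225,213) and the large rake (220,297), both in the top view, are decoys.

```bash
cat > h.py <<'E'
from rig import manip
import cv2,numpy as np
from scipy.spatial.transform import Rotation as Ro
def rays(n,px,st=None):
    p=manip.camera_params(n);px=np.atleast_2d(px).astype(float)
    d=np.c_[(px[:,0]-p['cx'])/p['fx'],(px[:,1]-p['cy'])/p['fy'],np.ones(len(px))]
    if n=='wrist':
        T=p['tool_from_camera'];q=st['ee_rot'];R=Ro.from_quat([q[1],q[2],q[3],q[0]]).as_matrix()
        return st['position']+R@T[:3,3],d@(R@T[:3,:3]).T
    return -p['R'].T@p['t'],d@p['R']
def onz(n,px,z,st=None):
    c,d=rays(n,px,st);return c+d*((z-c[2])/d[:,2])[:,None]
def big(mask):
    c,_=cv2.findContours(mask.astype(np.uint8),cv2.RETR_EXTERNAL,cv2.CHAIN_APPROX_NONE)
    return max(c,key=cv2.contourArea)[:,0,:]
def rect(P):  # min-area rect in xy, mm
    return cv2.minAreaRect((P[:,:2]*1000).astype(np.float32))
E
python3 - <<'E'
from h import *
im=cv2.imread('pics/top0.png');h=cv2.cvtColor(im,cv2.COLOR_BGR2HSV).astype(int)
def box(m,x0,x1,y0,y1):
    z=np.zeros_like(m);z[y0:y1,x0:x1]=m[y0:y1,x0:x1];return z
H,S,V=h[...,0],h[...,1],h[...,2]
m=box((V<75),250,296,150,245); m=cv2.morphologyEx(m.astype(np.uint8),cv2.MORPH_CLOSE,np.ones((9,9)))
print('mat',rect(onz('top',big(m),.004)))
m=box((H>100)&(H<130)&(S>120),395,440,150,220);print('blue',rect(onz('top',big(m),.04)))
m=box((V>150)|((H>100)&(H<130)&(S>120)),330,435,145,245);m=cv2.morphologyEx(m.astype(np.uint8),cv2.MORPH_CLOSE,np.ones((9,9)));print('tray',rect(onz('top',big(m),.04)))
for z in(.057,):
  m=box((H<20)&(S>110)&(V>70),262,284,155,230);c=np.argwhere(m)[:,::-1];print('bar',rect(onz('top',c,z)))
for n,p in dict(pickle=(303,110),jam=(373,115),green=(300,264),red=(369,263),milk=(505,200),juice=(165,190)).items(): print(n,onz('top',p,.05)[0].round(3))
cr=cv2.resize(im[140:250,250:440],None,fx=4,fy=4,interpolation=cv2.INTER_CUBIC);cv2.imwrite('pics/crop.png',cr)
E
```

```text
mat ((556.1973876953125, 158.65817260742188), (64.83180236816406, 193.83505249023438), 89.64225006103516)
blue ((565.8739013671875, -239.22518920898438), (118.45265197753906, 25.488969802856445), 8.250030517578125)
tray ((548.4327392578125, -144.79193115234375), (200.08128356933594, 223.84547424316406), 9.331357955932617)
bar ((560.7564086914062, 157.21310424804688), (28.094491958618164, 159.30352783203125), 88.70379638671875)
pickle [0.79  0.067 0.05 ]
jam [ 0.772 -0.124  0.05 ]
green [0.372 0.08  0.05 ]
red [ 0.372 -0.102  0.05 ]
milk [ 0.532 -0.466  0.05 ]
juice [0.576 0.445 0.05 ]
```

View pics/crop.png

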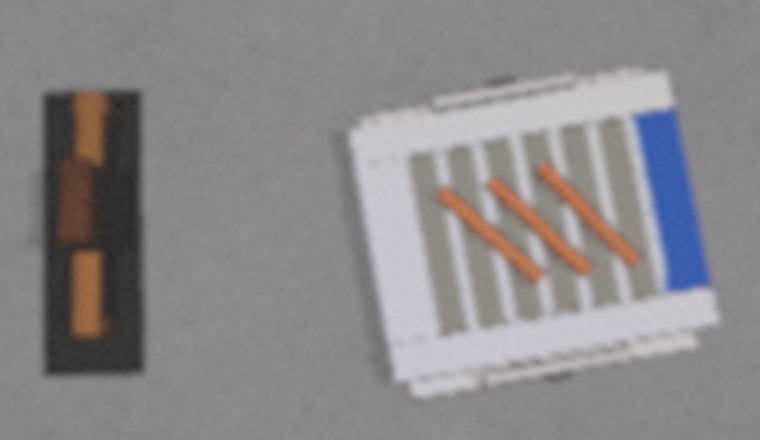

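The crop shows the tray's blue strip on the right at (670,200), three parallel askew rods at (490,235), (540,225) and (590,215), and the rake on its mat at (90,220). I'll move above the rake and look with the wrist camera.

Call:
move_arm --deltas '[[[-0.1,-0.05,-0.06,-0.05,-1],[-0.632,-0.358,-0.06,-0.117,-1],[-0.632,-0.358,-0.06,-0.117,-1],[-0.632,-0.358,-0.06,-0.117,-1],[-0.632,-0.358,-0.06,-0.117,-1],[-0.632,-0.358,-0.06,-0.117,-1],[-0.632,-0.358,-0.06,-0.117,-1],[-0.632,-0.358,-0.06,-0.117,-1],[-0.632,-0.358,-0.06,-0.117,-1],[-0.632,-0.358,-0.06,-0.117,-1],[-0.632,-0.358,-0.06,-0.117,-1],[-0.632,-0.358,-0.06,-0.117,-1]]]'

```text
clock: 1.3
position: [0.562, 0.1556, 0.2619]
ee_rot: [-0.0, 0.0, 1.0, -0.0]
contact_force: [0.5, 1.3, 1.2]
width: 0.0854
gripper_force: 0.0
```

Call:
move_arm --deltas '[[[0,0,0,0,-1],[0,0,0,0,-1],[0,0,0,0,-1],[0,0,0,0,-1],[0,0,0,0,-1],[0,0,0,0,-1]]]'

```text
clock: 1.9
position: [0.5598, 0.1588, 0.2626]
ee_rot: [0.0, -0.001, 1.0, 0.0]
contact_force: [-0.2, 0.7, -0.3]
width: 0.0856
gripper_force: 0.0
```

```bash
python3 - <<'E'
from h import *
s=manip.get_state();print(s['clock'],s['position'],s['ee_rot'],s['contact_force'])
cv2.imwrite('pics/w1.png',manip.get_image('wrist')[:,:,::-1])
E
```

```text
1.9 [0.55975433 0.15881991 0.26257796] [ 1.65717211e-04 -1.32599737e-03  9.99999103e-01  9.39200486e-05] [-0.21468823  0.68258533 -0.34816494]
```

View pics/w1.png

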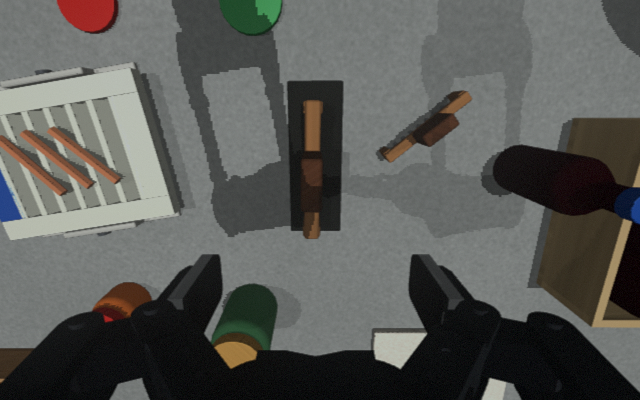

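The wrist view shows the rake on its mat, with the handle's top near (313,170) and the mat spanning (288–342, 81–231). The tray is at left.

```bash
python3 - <<'E'
from h import *
s=manip.get_state();im=cv2.imread('pics/w1.png');h=cv2.cvtColor(im,cv2.COLOR_BGR2HSV).astype(int)
H,S,V=h[...,0],h[...,1],h[...,2]
def box(m,x0,x1,y0,y1):
    z=np.zeros(m.shape,np.uint8);z[y0:y1,x0:x1]=m[y0:y1,x0:x1];return z
m=cv2.morphologyEx(box((V<60)|(S>110),280,350,70,245),cv2.MORPH_OPEN,np.ones((15,15)))
print('mat',rect(onz('wrist',big(m),.004,s)))
br=(H<20)&(S>90)
for v in (95,):
  b=box(br&(V>v),290,335,90,245);print('bar',rect(onz('wrist',np.argwhere(b)[:,::-1],.057,s)))
  d=cv2.morphologyEx(box(br&(V<=v)&(V>35),290,335,140,200),cv2.MORPH_OPEN,np.ones((3,3)));c=big(d);print(c.min(0),c.max(0),'handle',rect(onz('wrist',c,.117,s)))
print(im[100:240:10,312].tolist()); print(im[165,285:345:4].tolist())
E
```

```text
mat ((557.2716674804688, 158.30145263671875), (197.3248291015625, 69.17180633544922), 0.32904118299484253)
bar ((564.1192626953125, 155.6773681640625), (162.25479125976562, 17.58199119567871), 0.40271449089050293)
[301 158] [322 199] handle ((556.7528076171875, 155.17706298828125), (41.0874137878418, 20.571704864501953), 0.15133342146873474)
[[44, 63, 91], [59, 92, 131], [63, 95, 134], [60, 94, 131], [56, 90, 129], [49, 76, 109], [30, 42, 64], [38, 51, 78], [36, 49, 73], [24, 29, 42], [21, 24, 36], [25, 27, 38], [32, 47, 63], [52, 81, 114]]
[[72, 72, 71], [45, 47, 45], [23, 23, 23], [25, 25, 26], [26, 32, 47], [36, 49, 74], [36, 48, 72], [35, 48, 74], [37, 51, 77], [28, 38, 58], [30, 31, 29], [30, 31, 28], [30, 32, 31], [34, 33, 33], [70, 70, 68]]
```

Call:
move_arm --deltas '[[[-0.004,-0.0044,0.06,0,-1],[-0.004,-0.0044,0.11,0,-1],[-0.004,-0.0044,0.16,0,-1],[-0.004,-0.0044,0.2,0,-1],[-0.004,-0.0044,0.225,0,-1],[-0.004,-0.0044,0.227,0,-1],[-0.004,-0.0044,0.227,0,-1],[-0.004,-0.0044,0.227,0,-1],[-0.004,-0.0044,0.227,0,0.3],[-0.004,-0.0044,0.227,0,0.3],[-0.004,-0.0044,0.227,0,0.4],[-0.004,-0.0044,0.227,0,0.4]]]' --squeeze 50

```text
clock: 3.15
position: [0.5637, 0.1546, 0.0811]
ee_rot: [0.0, -0.001, 1.0, 0.0]
contact_force: [0.8, 0.3, -1.2]
width: 0.0283
gripper_force: 0.0
```

Call:
move_arm --deltas '[[[0,0,0,0,0.6],[0,0,0,0,0.8],[0,0,0,0,1],[0,0,0,0,1],[0,0,0,0,1],[0,0,0,0,1],[0,0,0,0,1],[0,0,0,0,1]]]' --squeeze 60

```text
clock: 3.95
position: [0.5639, 0.1547, 0.0812]
ee_rot: [0.0, -0.001, 1.0, 0.0]
contact_force: [0.3, 0.1, 4.7]
width: 0.0209
gripper_force: 59.8
```

Call:
move_arm --deltas '[[[0,0,-0.02,0,1],[0,0,-0.06,0,1],[0,0,-0.12,0,1],[0,0,-0.18,0,1],[0.01,-0.06,-0.21,0,1],[0.01,-0.12,-0.21,0,1],[0.01,-0.169,-0.21,0,1],[0.01,-0.169,-0.21,0,1],[0.01,-0.169,-0.21,0,1],[0.01,-0.169,-0.21,0,1],[0.01,-0.169,-0.21,0,1],[0.01,-0.169,-0.21,0,1]]]'

```text
clock: 5.15
position: [0.5556, 0.0204, 0.2483]
ee_rot: [-0.0, -0.001, 1.0, 0.0]
contact_force: [-0.3, 0.1, -2.0]
width: 0.0203
gripper_force: 59.9
```

```bash
python3 - <<'E'
from h import *
s=manip.get_state();print(s['clock'],s['position'],s['ee_rot'],s['contact_force'],s['moment'],s['width'])
im=manip.get_image('wrist')[:,:,::-1].copy();cv2.imwrite('pics/w2.png',im)
h=cv2.cvtColor(im,cv2.COLOR_BGR2HSV).astype(int);H,S,V=h[...,0],h[...,1],h[...,2]
m=((H>100)&(H<130)&(S>120)).astype(np.uint8);m[:,250:]=0;print('blue',rect(onz('wrist',big(m),.04,s)))
m=((V>90)&(S<60)|(m>0)).astype(np.uint8)
np.save('w2s.npy',np.r_[s['position'],s['ee_rot']])
E
```

```text
5.15 [0.55556646 0.02043358 0.24834858] [-3.22814060e-04 -1.46702469e-03  9.99998856e-01  1.77021380e-04] [-0.30514845  0.06790654 -2.0156989 ] [ 0.02321325 -0.08107044 -0.00871984] 0.020329396743905895
blue ((567.2802124023438, -236.89686584472656), (123.18090057373047, 31.094635009765625), 9.242762565612793)
```

View pics/w2.png

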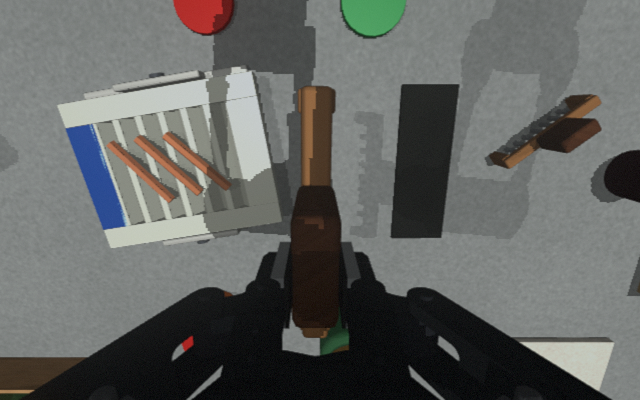

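The wrist view shows the rake held straight, with its near bar end at (318,88–98), and the mat free at (425,160). The tray's top corners are near (58,104), (252,70), (281,221) and (111,248), and its blue strip is at left.

```bash
python3 - <<'E'
from h import *
a=np.load('w2s.npy');s=dict(position=a[:3],ee_rot=a[3:])
P=onz('wrist',[[58,104],[252,70],[281,221],[111,248]],.04,s)[:,:2]*1000
print(P.round(1),P.mean(0))
for i in range(4):
  d=P[(i+1)%4]-P[i];print(np.linalg.norm(d),np.degrees(np.arctan2(d[1],d[0])))
im=cv2.imread('pics/w2.png');print(im[78:104:2,318].tolist())
zb=a[2]-.0772+.053
print(onz('wrist',[[318,87],[318,97],[302,92],[335,92]],zb,s).round(4),a[:3])
h=cv2.cvtColor(im,cv2.COLOR_BGR2HSV).astype(int);m=((h[...,0]<20)&(h[...,1]>120)&(h[...,2]>80)).astype(np.uint8);m[:,:95]=0;m[:95,:]=0;m[220:]=0;m[:,240:]=0
for c in sorted(cv2.findContours(m,0,1)[0],key=cv2.contourArea)[-3:]:print('rod',rect(onz('wrist',c[:,0],.047,s)))
E
```

```text
[[ 482.5 -264.2]
 [ 446.8  -47.7]
 [ 619.4  -21.2]
 [ 656.3 -236.7]] [ 551.25822055 -142.43665888]
219.3998768317857 99.35687811732191
174.56967282260277 8.718834787755936
218.62370512018748 -80.28583722315382
175.9259800057645 -171.02206702232178
[[133, 136, 133], [127, 128, 124], [131, 133, 129], [133, 135, 131], [55, 62, 70], [39, 54, 72], [38, 54, 74], [40, 57, 76], [41, 57, 74], [40, 58, 76], [40, 57, 75], [40, 57, 77], [37, 55, 74]]
[[0.474  0.0218 0.2241]
 [0.4792 0.0218 0.2241]
 [0.4766 0.0131 0.2241]
 [0.4765 0.0311 0.2241]] [0.55556646 0.02043358 0.24834858]
rod ((544.1573486328125, -114.43505859375), (88.65878295898438, 10.014108657836914), 47.57600784301758)
rod ((556.7503051757812, -180.20516967773438), (89.763671875, 10.007966995239258), 42.603797912597656)
rod ((549.2846069335938, -147.35498046875), (89.80595397949219, 10.235876083374023), 45.446197509765625)
```

Call:
move_arm --deltas '[[[-0.0117,-0.06,0,-0.02,1],[-0.0117,-0.12,0,-0.05,1],[-0.0117,-0.18,0,-0.076,1],[-0.0117,-0.24,0,-0.076,1],[-0.0117,-0.29,0,-0.076,1],[-0.0117,-0.3187,0,-0.076,1],[-0.0117,-0.3187,0.05,-0.076,1],[-0.0117,-0.3187,0.1,-0.076,1],[-0.0117,-0.3187,0.125,-0.076,1],[-0.0117,-0.3187,0.132,-0.076,1],[-0.0117,-0.3187,0.132,-0.076,1],[-0.0117,-0.3187,0.132,-0.076,1]]]' --squeeze 80

```text
clock: 6.4
position: [0.5667, -0.2359, 0.1447]
ee_rot: [0.001, -0.08, 0.997, -0.001]
contact_force: [0.6, -0.7, -3.3]
width: 0.0199
gripper_force: 84.0
```

Call:
move_arm --deltas '[[[0,0,0,0,1],[0,0,0,0,1],[0,0,0,0,1]]]'

```text
clock: 6.7
position: [0.5658, -0.2358, 0.1441]
ee_rot: [0.001, -0.08, 0.997, -0.0]
contact_force: [0.4, -0.0, -2.5]
width: 0.0203
gripper_force: 84.0
```

```bash
cat > st.py <<'E'
from h import *
s=manip.get_state();p=s['position']*1000;a=np.radians(9.3);d=p[:2]-[551.5,-143.5]
R=np.array([[np.cos(a),np.sin(a)],[-np.sin(a),np.cos(a)]])
q=s['ee_rot'];M=Ro.from_quat([q[1],q[2],q[3],q[0]]).as_matrix()
print('t',s['clock'],'tray xy',(R@d).round(1),'z',p[2].round(2),'under',(p[2]-77.2).round(2),'F',s['contact_force'].round(2),'M',s['moment'].round(3),'ang',np.degrees(np.arctan2(M[1,1],M[0,1])).round(2)-90,'tilt',M[:2,2].round(4))
E
python3 - <<'E'
import st
from h import *
s=st.s;im=manip.get_image('wrist')[:,:,::-1].copy();cv2.imwrite('pics/w3.png',im)
E
```

```text
t 6.7 tray xy [ -0.8 -93.4] z 144.06 under 66.86 F [ 0.36 -0.02 -2.55] M [ 0.056  0.013 -0.011] ang 9.200000000000003 tilt [ 0.0016 -0.0008]
```

View pics/w3.png

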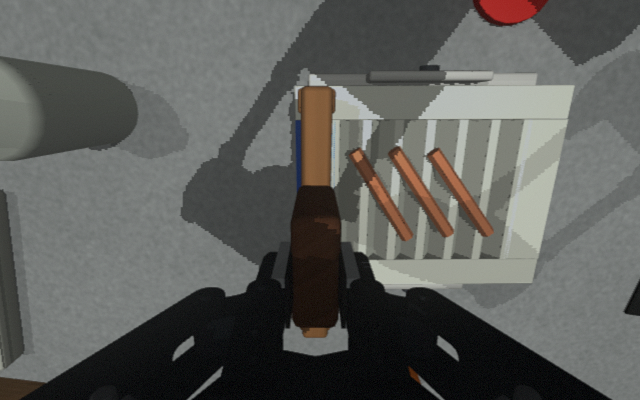

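The rake sits parallel over the blue strip, its bar at (318,100–185), clear of the rods at right. Now I'll lower it to feel for the tray.

Call:
move_arm --deltas '[[[0,0,0.015,0,1],[0,0,0.022,0,1],[0,0,0.0275,0,1],[0,0,0.0275,0,1],[0,0,0.0275,0,1],[0,0,0.0275,0,1]]]'

```text
clock: 7.35
position: [0.5656, -0.2358, 0.1213]
ee_rot: [0.0, -0.08, 0.997, -0.0]
contact_force: [0.2, -0.2, -4.0]
width: 0.0194
gripper_force: 84.1
```

Call:
move_arm --deltas '[[[0,0,0.0008,0,1],[0,0,0.0008,0,1],[0,0,0.0008,0,1]]]'

```text
clock: 7.65
position: [0.5654, -0.2356, 0.1206]
ee_rot: [0.0, -0.08, 0.997, -0.0]
contact_force: [-0.5, -0.2, -3.7]
width: 0.0203
gripper_force: 84.1
```

Call:
move_arm --deltas '[[[0,0,0.0005,0,1],[0,0,0.001,0,1],[0,0,0.001,0,1],[0,0,0.001,0,1]]]'

```text
clock: 8.05
position: [0.5653, -0.2356, 0.1196]
ee_rot: [-0.0, -0.08, 0.997, 0.0]
contact_force: [-0.2, -0.0, -2.8]
width: 0.02
gripper_force: 84.1
```

Call:
move_arm --deltas '[[[0,0,0.0005,0,1],[0,0,0.001,0,1],[0,0,0.001,0,1],[0,0,0.001,0,1]]]'

```text
clock: 8.45
position: [0.5653, -0.2356, 0.1188]
ee_rot: [-0.0, -0.08, 0.997, 0.0]
contact_force: [0.5, -0.1, -3.2]
width: 0.0203
gripper_force: 84.1
```

Call:
move_arm --deltas '[[[0,0,0.0005,0,1],[0,0,0.001,0,1],[0,0,0.001,0,1],[0,0,0.001,0,1]]]'

```text
clock: 8.85
position: [0.5654, -0.2356, 0.1184]
ee_rot: [0.0, -0.08, 0.997, -0.0]
contact_force: [-0.7, 0.4, 0.3]
width: 0.0202
gripper_force: 84.6
```

Contact is at about 3 N and the tray yields roughly 7 N/mm. I'll start combing in short strokes.

Call:
move_arm --deltas '[[[0,0,0.0003,0,1],[0,0.002,0.0003,0,1],[0,0.004,0.0003,0,1],[0,0.006,0.0004,0,1],[0,0.008,0.0004,0,1],[0,0.01,0.0004,0,1],[0,0.012,0.0005,0,1],[0,0.014,0.0005,0,1],[0,0.016,0.0005,0,1],[0,0.018,0.0005,0,1],[0,0.02,0.0006,0,1],[0,0.02,0.0006,0,1]]]'

```text
clock: 10.05
position: [0.5634, -0.2201, 0.1182]
ee_rot: [0.001, -0.08, 0.997, -0.001]
contact_force: [0.9, -2.6, 5.7]
width: 0.0202
gripper_force: 85.3
```

```bash
cat >> st.py <<'E'
def rods():
    im=manip.get_image('wrist')[:,:,::-1];h=cv2.cvtColor(im,cv2.COLOR_BGR2HSV).astype(int)
    m=((h[...,0]<20)&(h[...,1]>110)&(h[...,2]>60)).astype(np.uint8);m[:,:338]=0;m[:80]=0;m[275:]=0
    m=cv2.morphologyEx(m,cv2.MORPH_OPEN,np.ones((2,2)))
    for c in cv2.findContours(m,0,1)[0]:
        if cv2.contourArea(c)<60: continue
        P=onz('wrist',c[:,0],.044,s)[:,:2]*1000-[551.5,-143.5]
        (x,y),(w,l),g=cv2.minAreaRect((P@R.T).astype(np.float32))
        if w<l: g-=90
        print('rod xy',round(x,1),round(y,1),'size',round(w),round(l),'ang',round((g+90)%180-90,1))
    return im
E
python3 -c "
import st;st.rods()"
```

```text
t 10.05 tray xy [ -0.6 -77.5] z 118.22 under 41.02 F [ 0.89 -2.59  5.74] M [-0.777 -0.107 -0.022] ang 9.209999999999994 tilt [ 0.0015 -0.001 ]
rod xy 0.5 31.2 size 94 11 ang 38.1
rod xy 2.4 -35.7 size 93 11 ang 33.1
rod xy -0.2 -2.4 size 93 11 ang 35.7
```

Call:
move_arm --deltas '[[[0,0.002,-0.0004,0,1],[0,0.004,-0.0004,0,1],[0,0.006,-0.0004,0,1],[0,0.008,-0.0004,0,1],[0,0.01,-0.0004,0,1],[0,0.012,-0.0004,0,1],[0,0.014,-0.0003,0,1],[0,0.016,-0.0003,0,1],[0,0.018,-0.0003,0,1],[0,0.02,-0.0003,0,1],[0,0.02,-0.0003,0,1]]]'

```text
clock: 11.2
position: [0.5604, -0.2038, 0.118]
ee_rot: [0.0, -0.08, 0.997, -0.0]
contact_force: [1.2, -2.9, 5.1]
width: 0.0204
gripper_force: 85.3
```

```bash
python3 -c "
import st;st.rods()"
```

```text
t 11.2 tray xy [ -1. -61.] z 118.04 under 40.84 F [ 1.16 -2.85  5.07] M [-0.795 -0.13  -0.006] ang 9.200000000000003 tilt [ 0.0005 -0.0001]
rod xy 7.8 -29.8 size 81 11 ang 25.3
rod xy 0.5 31.2 size 94 11 ang 38.0
rod xy -0.2 -2.6 size 93 11 ang 36.0
```

Call:
move_arm --deltas '[[[0,0.002,-0.0003,0,1],[0,0.004,-0.0003,0,1],[0,0.006,-0.0003,0,1],[0,0.008,-0.0003,0,1],[0,0.01,-0.0002,0,1],[0,0.012,-0.0002,0,1],[0,0.014,-0.0002,0,1],[0,0.016,-0.0001,0,1],[0,0.018,-0.0001,0,1],[0,0.02,-0.0001,0,1],[0,0.02,-0.0001,0,1]]]'

```text
clock: 12.35
position: [0.5576, -0.1878, 0.1179]
ee_rot: [-0.0, -0.08, 0.997, 0.0]
contact_force: [0.4, -2.7, 4.6]
width: 0.0203
gripper_force: 85.2
```

```bash
python3 -c "
import st;st.rods()"
```

```text
t 12.35 tray xy [ -1.1 -44.7] z 117.86 under 40.66 F [ 0.43 -2.73  4.63] M [-0.67  -0.215 -0.009] ang 9.200000000000003 tilt [-0.0001  0.0006]
rod xy 0.4 31.2 size 94 11 ang 38.1
rod xy -0.2 -2.4 size 92 11 ang 35.9
```

```bash
python3 -c "
import st,cv2
im=st.manip.get_image('wrist')[:,:,::-1];cv2.imwrite('pics/w4.png',im[60:300,240:600])
im=st.manip.get_image('top')[:,:,::-1];cv2.imwrite('pics/t4.png',cv2.resize(im[140:250,320:450],None,fx=4,fy=4))"
```

```text
t 12.4 tray xy [ -1.1 -44.7] z 117.87 under 40.67 F [-0.03 -1.66  5.13] M [-0.59  -0.14   0.035] ang 9.189999999999998 tilt [-0.0002  0.0007]
```

View pics/w4.png

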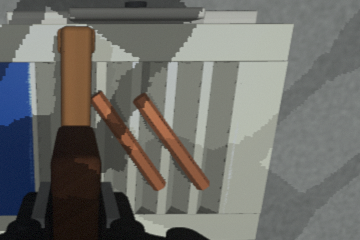

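The crop shows rods 2 and 3 still askew at (128,140) and (172,140). Rod 1 is hidden under or behind the rake. I'll ease back 8 mm so a wedged rod can drop, then look.

Call:
move_arm --deltas '[[[0,-0.002,-0.0003,0,1],[0,-0.004,-0.0004,0,1],[0,-0.006,-0.0004,0,1],[0,-0.008,-0.0004,0,1],[0,-0.01,-0.0004,0,1],[0,-0.012,-0.0004,0,1],[0,-0.012,-0.0004,0,1]]]'

```text
clock: 13.2
position: [0.5583, -0.1949, 0.118]
ee_rot: [-0.001, -0.08, 0.997, 0.003]
contact_force: [-0.2, 3.0, 6.7]
width: 0.0202
gripper_force: 85.6
```

```bash
python3 -c "
import st;st.rods()"
```

```text
t 13.2 tray xy [ -1.6 -51.8] z 118.01 under 40.81 F [-0.21  2.98  6.67] M [0.847 0.082 0.033] ang 9.129999999999995 tilt [-0.0021  0.006 ]
rod xy 0.3 31.1 size 94 11 ang 38.1
rod xy -0.3 -2.2 size 92 12 ang 36.9
```

Call:
move_arm --deltas '[[[0,0.003,-0.0003,0,1],[0,0.006,-0.0002,0,1],[0,0.009,-0.0001,0,1],[0,0.011,0,0,1],[0,0.013,0,0,1],[0,0.016,0,0,1],[0,0.019,0.0001,0,1],[0,0.022,0.0001,0,1],[0,0.025,0.0001,0,1],[0,0.028,0.0001,0,1],[0,0.03,0.0002,0,1],[0,0.03,0.0002,0,1]]]'

```text
clock: 14.45
position: [0.5551, -0.1733, 0.1178]
ee_rot: [-0.0, -0.08, 0.997, 0.001]
contact_force: [0.1, 0.1, -1.5]
width: 0.0199
gripper_force: 84.4
```

```bash
sed -i 's/m\[:,:338\]=0/m[:,298:338]=0/' st.py; python3 -c "
import st;st.rods()"
```

```text
t 14.45 tray xy [ -1.3 -30. ] z 117.79 under 40.59 F [ 0.08  0.13 -1.48] M [ 0.006 -0.01   0.021] ang 9.200000000000003 tilt [-0.0008  0.0011]
rod xy 5.3 2.6 size 81 10 ang 27.3
rod xy 0.5 31.1 size 93 11 ang 38.1
```

Call:
move_arm --deltas '[[[0,0,0.0003,0,1],[0,0,0.0006,0,1],[0,0.002,0.0006,0,1],[0,0.004,0.0006,0,1],[0,0.006,0.0006,0,1],[0,0.008,0.0007,0,1],[0,0.01,0.0007,0,1],[0,0.012,0.0007,0,1],[0,0.014,0.0007,0,1],[0,0.014,0.0007,0,1]]]'

```text
clock: 15.5
position: [0.5538, -0.1627, 0.1176]
ee_rot: [0.0, -0.08, 0.997, 0.0]
contact_force: [0.9, -1.0, 1.5]
width: 0.0202
gripper_force: 84.7
```

```bash
python3 -c "
import st;st.rods()"
```

```text
t 15.5 tray xy [ -0.9 -19.3] z 117.62 under 40.42 F [ 0.92 -1.05  1.52] M [-0.328 -0.1   -0.025] ang 9.200000000000003 tilt [0.0004 0.0002]
rod xy 7.7 3.0 size 69 11 ang 15.1
rod xy 0.5 31.2 size 93 11 ang 37.8
rod xy -6.8 -37.3 size 76 10 ang 0.1
```

Rod 1 has settled in groove −39 mm and the force is about 4.5 N. I'll keep combing.

Call:
move_arm --deltas '[[[0,0.002,0,0,1],[0,0.004,0,0,1],[0,0.006,0.0001,0,1],[0,0.008,0.0001,0,1],[0,0.01,0.0001,0,1],[0,0.012,0.0002,0,1],[0,0.014,0.0002,0,1],[0,0.016,0.0002,0,1],[0,0.016,0.0002,0,1]]]'

```text
clock: 16.45
position: [0.5516, -0.15, 0.1174]
ee_rot: [0.0, -0.08, 0.997, 0.0]
contact_force: [0.6, -1.7, 3.6]
width: 0.02
gripper_force: 85.0
```

```bash
python3 -c "
import st;st.rods()"
```

```text
t 16.45 tray xy [-0.9 -6.4] z 117.45 under 40.25 F [ 0.63 -1.7   3.58] M [-0.506 -0.119 -0.017] ang 9.189999999999998 tilt [0.0002 0.0004]
rod xy 0.5 36.1 size 93 11 ang 28.0
rod xy -2.2 -36.8 size 10 84 ang -0.0
```

Call:
move_arm --deltas '[[[0,-0.003,-0.0003,0,1],[0,-0.006,-0.0004,0,1],[0,-0.009,-0.0004,0,1],[0,-0.011,-0.0004,0,1],[0,-0.011,-0.0004,0,1],[0,-0.008,-0.0004,0,1],[0,-0.004,-0.0003,0,1],[0,0,-0.0001,0,1],[0,0.004,0,0,1],[0,0.008,0,0,1],[0,0.011,0.0001,0,1],[0,0.011,0.0001,0,1]]]'

```text
clock: 17.7
position: [0.5502, -0.1412, 0.1174]
ee_rot: [0.0, -0.08, 0.997, 0.0]
contact_force: [0.7, -1.0, 3.1]
width: 0.0196
gripper_force: 85.0
```

```bash
python3 -c "
import st;st.rods()"
```

```text
t 17.7 tray xy [-0.9  2.5] z 117.36 under 40.16 F [ 0.74 -1.    3.14] M [-0.468 -0.117 -0.038] ang 9.209999999999994 tilt [0.0002 0.0003]
rod xy 0.4 38.1 size 93 11 ang 23.8
rod xy -0.0 -36.5 size 88 10 ang 0.1
```

Call:
move_arm --deltas '[[[0,0.002,0,0,1],[0,0.004,0,0,1],[0,0.006,0,0,1],[0,0.008,0.0001,0,1],[0,0.01,0.0001,0,1],[0,0.012,0.0001,0,1],[0,0.014,0.0001,0,1],[0,0.016,0.0001,0,1],[0,0.018,0.0001,0,1],[0,0.018,0.0001,0,1]]]'

```text
clock: 18.75
position: [0.5478, -0.127, 0.1172]
ee_rot: [0.0, -0.08, 0.997, 0.0]
contact_force: [0.3, -2.5, 4.7]
width: 0.0202
gripper_force: 85.1
```

```bash
python3 -c "
import st,cv2;im=st.rods();cv2.imwrite('pics/w5.png',im[60:300,200:560])"
```

```text
t 18.75 tray xy [-1.  16.8] z 117.17 under 39.97 F [ 0.25 -2.5   4.72] M [-0.615 -0.086  0.036] ang 9.189999999999998 tilt [-0.      0.0005]
rod xy 8.0 43.5 size 75 11 ang 20.0
rod xy -0.2 -35.9 size 88 10 ang 0.0
```

View pics/w5.png

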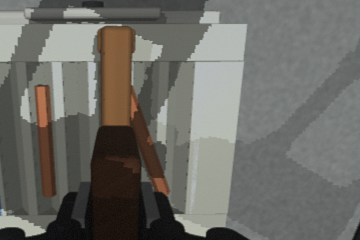

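The crop shows rod 1 settled at (45,140), rod 3 askew at (150,140) ahead of the rake, and rod 2 hidden under the bar.

Call:
move_arm --deltas '[[[0,0.002,-0.0002,0,1],[0,0.004,-0.0002,0,1],[0,0.006,-0.0002,0,1],[0,0.008,-0.0001,0,1],[0,0.01,-0.0001,0,1],[0,0.012,-0.0001,0,1],[0,0.014,-0.0001,0,1],[0,0.016,0,0,1],[0,0.018,0,0,1],[0,0.018,0,0,1]]]'

```text
clock: 19.8
position: [0.5454, -0.1127, 0.1171]
ee_rot: [-0.0, -0.08, 0.997, 0.0]
contact_force: [-0.5, -1.3, 2.2]
width: 0.02
gripper_force: 84.8
```

```bash
python3 -c "
import st;st.rods()"
```

```text
t 19.8 tray xy [-1.1 31.4] z 117.09 under 39.89 F [-0.46 -1.35  2.21] M [-0.39  -0.099 -0.028] ang 9.200000000000003 tilt [-0.0003  0.0007]
rod xy -0.3 -35.5 size 10 88 ang -0.0
rod xy -8.9 13.6 size 9 79 ang -1.0
```

Rod 2 is settled in groove +13 mm. I'll ease back and forward for rod 3.

Call:
move_arm --deltas '[[[0,0.003,0,0,1],[0,0.006,0,0,1],[0,0.009,0.0001,0,1],[0,0.012,0.0001,0,1],[0,0.012,0.0001,0,1],[0,0.008,-0.0003,0,1],[0,0.004,-0.0003,0,1],[0,0,-0.0003,0,1],[0,0,-0.0003,0,1],[0,0.004,-0.0003,0,1],[0,0.008,-0.0001,0,1],[0,0.012,0.0001,0,1]]]'

```text
clock: 21.05
position: [0.544, -0.1037, 0.117]
ee_rot: [-0.0, -0.08, 0.997, -0.0]
contact_force: [0.7, -1.3, -1.6]
width: 0.02
gripper_force: 84.4
```

Call:
move_arm --deltas '[[[0,0.003,0,0,1],[0,0.006,0,0,1],[0,0.009,0,0,1],[0,0.012,0.0001,0,1],[0,0.015,0.0001,0,1],[0,0.018,0.0001,0,1],[0,0.018,0.0001,0,1]]]'

```text
clock: 21.75
position: [0.5415, -0.089, 0.1169]
ee_rot: [-0.0, -0.08, 0.997, 0.0]
contact_force: [-1.3, 0.6, -2.7]
width: 0.0202
gripper_force: 84.2
```

```bash
python3 -c "
import st;st.rods()"
```

```text
t 21.75 tray xy [-1.1 55.4] z 116.86 under 39.66 F [-1.28  0.56 -2.67] M [0.001 0.007 0.048] ang 9.209999999999994 tilt [-0.0005  0.0007]
rod xy -0.5 -34.6 size 88 10 ang 0.2
rod xy -16.4 38.9 size 7 60 ang -1.0
rod xy -4.0 15.5 size 10 88 ang -0.1
```

Call:
move_arm --deltas '[[[0,0.004,0.0003,0,1],[0,0.008,0.0005,0,1],[0,0.012,0.0006,0,1],[0,0.016,0.0007,0,1],[0,0.02,0.0007,0,1],[0,0.024,0.0007,0,1],[0,0.028,0.0008,0,1],[0,0.032,0.0008,0,1],[0,0.036,0.0009,0,1],[0,0.036,0.0009,0,1],[0,0.036,0.0009,0,1]]]'

```text
clock: 22.9
position: [0.5372, -0.0606, 0.1165]
ee_rot: [0.0, -0.08, 0.997, 0.0]
contact_force: [0.1, 1.1, 1.7]
width: 0.0202
gripper_force: 84.7
```

```bash
python3 -c "
import st;st.rods()"
```

```text
t 22.9 tray xy [-0.7 84.1] z 116.48 under 39.28 F [0.06 1.14 1.68] M [ 0.008 -0.032  0.015] ang 9.189999999999998 tilt [0.0002 0.0008]
rod xy -0.3 -33.4 size 88 10 ang 0.1
rod xy -2.9 41.8 size 88 10 ang 0.1
rod xy -4.5 16.6 size 88 10 ang 0.1
```

All three rods lie parallel in grooves −39, +13 and +39 mm. Next I lift the rake and carry it back to the mat.

Call:
move_arm --deltas '[[[0,0,0.0003,0,1],[0,0,0.0003,0,1],[0,0,-0.02,0,1],[0,0,-0.07,0,1],[0,0,-0.1125,0,1],[-0.015,0.05,-0.1125,0.02,1],[-0.03,0.11,-0.1125,0.05,1],[-0.045,0.17,-0.1125,0.0767,1],[-0.06,0.22,-0.1125,0.0767,1],[-0.0698,0.2642,-0.1125,0.0767,1],[-0.0698,0.2642,-0.1125,0.0767,1],[-0.0698,0.2642,-0.1125,0.0767,1]]]'

```text
clock: 24.15
position: [0.5577, 0.1568, 0.205]
ee_rot: [-0.001, -0.001, 1.0, -0.001]
contact_force: [-0.8, -0.5, -2.9]
width: 0.0199
gripper_force: 84.1
```

Call:
move_arm --deltas '[[[0,0,0.03,0,1],[0,0,0.08,0,1],[0,0,0.12,0,1],[0,0,0.137,0,1],[0,0,0.139,0,1],[0,0,0.139,0,1],[0,0,0.139,0,1],[0,0,0.139,0,1]]]'

```text
clock: 24.95
position: [0.5595, 0.1563, 0.0965]
ee_rot: [0.001, 0.0, 1.0, 0.0]
contact_force: [-0.6, -0.3, -2.9]
width: 0.0202
gripper_force: 84.1
```

```bash
python3 -c "
import st,cv2;print(st.p);im=st.manip.get_image('wrist')[:,:,::-1];cv2.imwrite('pics/w6.png',im)"
```

```text
t 24.95 tray xy [ 56.4 294.5] z 96.49 under 19.29 F [-0.64 -0.35 -2.88] M [-0.013 -0.005 -0.018] ang -0.04000000000000625 tilt [0.0027 0.0004]
[559.54473615 156.26740204  96.49498019]
```

View pics/w6.png

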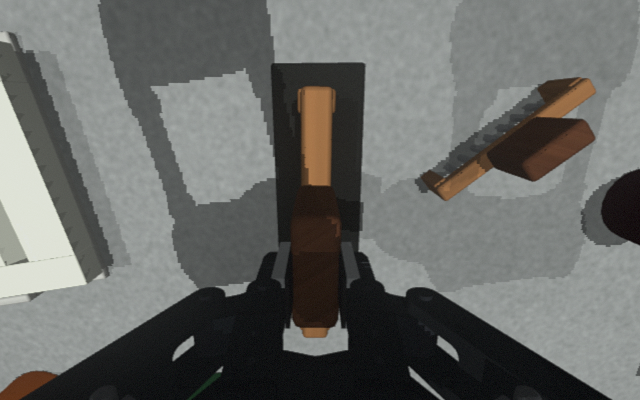

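The rake hangs centred over the mat, its bar at (317,130) within the mat's (272–365). I'll lower it until it rests.

Call:
move_arm --deltas '[[[0,0,0.006,0,1],[0,0,0.011,0,1],[0,0,0.015,0,1],[0,0,0.017,0,1],[0,0,0.0185,0,1],[0,0,0.019,0,1],[0,0,0.0192,0,1],[0,0,0.0192,0,1]]]'

```text
clock: 25.8
position: [0.5581, 0.1565, 0.0813]
ee_rot: [-0.0, -0.0, 1.0, 0.0]
contact_force: [-4.0, -0.7, 7.9]
width: 0.0205
gripper_force: 85.6
```

Call:
move_arm --deltas '[[[0,0,-0.0007,0,1],[0,0,-0.0009,0,1],[0,0,-0.0009,0,0.6],[0,0,-0.0009,0,0.3],[0,0,-0.0009,0,0],[0,0,-0.0009,0,-0.5],[0,0,-0.0009,0,-1],[0,0,-0.0009,0,-1],[0,0,-0.0009,0,-1],[0,0,-0.0009,0,-1]]]' --squeeze 20

```text
clock: 26.8
position: [0.5585, 0.1564, 0.0804]
ee_rot: [0.0, 0.0, 1.0, 0.0]
contact_force: [0.2, 0.4, 0.1]
width: 0.0854
gripper_force: 0.0
```

Call:
move_arm --deltas '[[[0,0,-0.02,0,-1],[0,0,-0.05,0,-1],[0,0,-0.1,0,-1],[0,0,-0.15,0,-1],[0,0,-0.2,0,-1],[0,0,-0.227,0,-1],[0,0,-0.227,0,-1],[0,0,-0.227,0,-1],[0,0,-0.227,0,-1],[0,0,-0.227,0,-1]]]'

```text
clock: 27.8
position: [0.5576, 0.1563, 0.2601]
ee_rot: [-0.002, 0.0, 1.0, -0.0]
contact_force: [1.0, 0.1, 0.9]
width: 0.0854
gripper_force: 0.0
```

```bash
python3 -c "
import st,cv2;print(st.s['width'],st.p);im=st.manip.get_image('wrist')[:,:,::-1];cv2.imwrite('pics/w7.png',im)"
```

```text
t 27.8 tray xy [ 54.4 294.9] z 260.12 under 182.92 F [0.98 0.14 0.94] M [-0.007  0.02   0.012] ang -0.010000000000005116 tilt [-0.0036 -0.0005]
0.08538375942197612 [557.57653414 156.30779512 260.12157862]
```

View pics/w7.png

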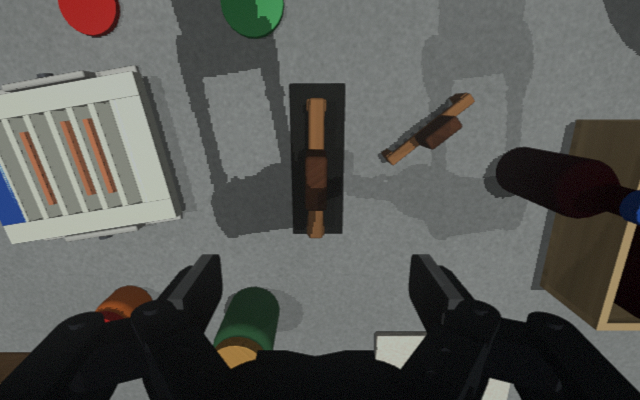

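The rake stands upright on its mat at (316,168). The three rods lie in separate grooves at (38,168), (78,157) and (101,155). Nothing else has moved, so I'm handing in.

```bash
python3 -c "
from rig import manip;print(manip.sign_off())"
```

```text
the job is handed in; nothing more can be done
None
```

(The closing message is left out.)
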